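Find the rotor's heavy side and hold it down

TASK

Take the red crank handle of the balancing rig and draw its carriage fully out from under the riser, to the stop. Then turn the crank and feel where the grey drum is heavy (the weight inside cannot be seen), and bring the heavy side straight down, to within about 15 degrees. Finish while still gripping the crank handle and holding it there, with the carriage still out; leave everything else on the bench alone.

Things in the scene. Friction and masses are not known exactly. Their poses are not given: they have to be found in the camera images.
- unit: balancing rig fixed to the bench: aluminium base 320 x 120 x 12 mm with two rails and a blue stop across its front end. Origin under the base's centre; its -x points to the front, where the red crank handle sticks out; z up. The carriage on it slides along its x.
- riser (a point): middle of the front edge of the riser's white top board (blue edge), underside 165 and top 177 mm above the bench, 200 mm wide along the unit's y, reaching 140 mm back (+x of the unit) over the rear of the rig; this point is on its upper face. A black power supply stands on it from 47 mm behind this edge, top 237 mm above the bench.
- carriage (a joint): slide of the blue carriage along the rails, m: 0 = fully in under the riser, grows towards the unit's front (-x), 0.12 = fully out, at its stop. Friction about 3 N; it stays where it is left.
- hub (a point): on the rotor's axis, at the drum's front face, 105 mm above the bench; moves with the carriage, does not turn; axes parallel to the unit's. The rotor is a closed grey drum 100 mm across, reaching 50 mm back (+x) from here; axis level, along the unit's x. On its face a crank arm 8 mm thick and, across the axis from the handle, a steel boss 28 mm across, 20 mm high, that balances the handle.
- rotor (a joint): turn of drum and crank, rad: 0 = handle straight above the axis; positive about the unit's +x: at +pi/2 the handle is on the unit's -y side, at pi below. Turns endlessly. Stiff bearing, friction about 0.19 N m, stays where left. A hidden 0.5 kg weight 30 mm off the axis, on an unknown side, makes the handle up to about 3.3 N harder to push while the heavy side rises, easier while it sinks.
- grip (a point): middle of the red crank handle, 45 mm off the rotor's axis and parallel to it, 75 mm in front of the drum's face; turns with the rotor. Round sleeve 18 mm in diameter, 56 mm long, spinning freely on its spindle, with a 24 mm collar at its front end. Pinch it from above, fingers closing across it (along the unit's y).
- handle: the red handle sleeve itself, origin in its middle as grip; it spins freely, so only its x axis means anything
- spool: blue plastic spool, 60 mm across, 46 mm tall; origin under its centre; leave alone
- tape: yellow tape roll lying flat, 90 mm across, 24 mm tall; origin under its centre; leave alone
- driver: screwdriver lying on the bench; leave alone
- jar: small closed jar, 52 mm across, 60 mm tall; origin under its centre; leave alone
- meter: orange multimeter lying flat, 150 x 75 x 32 mm; origin under its centre; leave alone
- tray: cardboard tray of small parts, 120 x 90 x 30 mm; origin under its centre; leave alone

How it is judged:
By the outcome, as a careful person would: the job done as asked, in the order asked, and still so for the second after the job is handed in, while the arm keeps its last pose, push and grip.
It also fails if it takes over 72 s, if anything falls off the work surface, if the arm or the gripper's body presses on something with over 40 N, if the wrist force passes 120 N, or if a joint passes its speed limit or range.

ROBOT

A 6-joint arm with a two-finger parallel gripper is mounted at the origin on the work surface. World frame = base frame: x ahead of the robot, y to its left, z up, the work surface at z = 0. Lengths are in m, angles in rad, forces in N, time in s.
With the tool pointing down it reaches from about 0.3 to 0.875 m from the base axis. Payload 4.2 kg.
Tool frame: the origin (TCP) lies midway between the tips of the shut fingers; the grasp point (between the pads) lies 19 mm behind it; z points along the fingers, y is the line along which they close (so a half turn about z gives the same grasp; the last joint's range is limited). The gripper opens to 85 mm and grips with 20 to 120 N. Pads are 22 mm wide; open, the fingers measure 114 mm over their backs; the gripper's body (76 mm by 85 mm) begins 54 mm behind the grasp point. The pads swing forward as they close: fully open they stand 13 mm farther back than shut.
Start: joints at [1.178, 0.32, 1.565, -0, 1.257, -0.02], TCP at [0.209, 0.536, 0.231] pointing down, gripper open.
Joint ranges: [-3.11, 3.11], [-0.84, 2.01], [0.21, 2.61], [-1.34, 4.49], [0.05, 2.63], [-2.56, 2.56]. Speed limits (rad/s): [2.57, 2.57, 3.14, 3.14, 3.14, 3.14].

INTERFACE

Orientations are given as a 3x3 rotation matrix whose columns are the frame's x, y, z axes.
In Python, from cell import * gives the robot as it stands. The module is installed in compiled form; this text tells all that it offers.
- The arm moves only by the shell command python3 -m inch 'ROWS' [OPENING] [FORCE]. ROWS is JSON, a list of rows, each a list of 4 numbers: the shift along the tool's x, y, z in mm, then the turn about the tool's z in degrees. In form: [[dx, dy, dz, roll], ...]. A call has 1 to 20 rows; each row is the pose to reach, as a shift and turn from the pose commanded when the call began, along the tool's axes at that moment; what a row does not reach only later rows make up. A row lasts 1/12 s, in which the tool goes at most 41.7 mm and 7.16 degrees, less where a joint would pass 70% of its speed; a pose out of reach is approached as far as the arm can. A call with a gripper value outside its range is refused whole. OPENING is the finger opening in mm, from 0 to 85.4, set as the call begins (- or left out, the last holds). The fingers move at their own pace and stop on an object; FORCE is the grip in N (left out, the last holds). Time passes only in rows, so rows that repeat a pose let the fingers close. It gives the time, the measured TCP pose, the force, the opening and the grip force at its end, in the units of the state.
- observe(): the state, without advancing time (a new reading comes with each control period).
- camera(name): name is "side" or "top"; returns the picture (420x560x3 uint8, red, green, blue); there is no depth.
- calibration(name): a dict with "fovy" (degrees; the focal length in pixels is half the picture's height over the tangent of half this angle, whatever the lens; pixels are square), "cx", "cy" (the principal point, pixels), "eye" and "orientation" of the camera in the world. Camera axes: x right, y up, looking along -z (the intrinsics and any distortion apply to the point x, -y, -z); pixel columns grow to the right and rows downward; lengths in m; the calibration is good to about 2 mm. A picture is of the moment at which its call begins. calibration takes no time and is no camera call.
- job_done(): hands the job in; it is judged then, once.
The state is a dict: "time_s": time; "q": joint angles; "joint_vel": joint speeds; "joint_efforts": joint torques, N m; "ee_pos": TCP position; "ee_rot": TCP orientation; "ft_force": force on the tool from outside, world axes, zero at the start; "moment": the same for the moment, N m; "opening": opening from 0.0 (shut) to 1.0 (fully open); "grasp_force": force on a finger pad.
Only numpy, scipy, OpenCV 4.12 (cv2) and the standard library are available. Lean on these libraries where they do the work, as an engineer would, in place of code of your own. Each camera call takes 0.05 s, during which the arm holds its last target. There are 200 camera calls.

## Working session

There is one attempt and no reset: what is moved stays moved. The work goes in short steps, Python scripts to look and compute and a shell command to move; the robot and the scene stay as the last step left them, time stands still between calls to the robot, and variables do not carry over. Pictures are saved under pics/ and viewed, at most 10 in all, crops included, and the job is handed in when it is done.

```bash
mkdir -p pics; python3 - <<'E'
from cell import *
import cv2
for n in("side","top"):
    cv2.imwrite(f"pics/{n}0.png",camera(n)[:,:,::-1]); print(n,calibration(n))
s=observe(); print({k:s[k] for k in("time_s","ee_pos","ee_rot","ft_force","opening")})
E
```

```text
side {'fovy': 48.60540911266021, 'cx': 284.3528036431047, 'cy': 201.34593118810977, 'eye': array([-0.06154134, -0.70361945,  1.10110865]), 'orientation': array([[ 0.76898873,  0.47370019, -0.42926037],
       [-0.63915422,  0.55738281, -0.52991159],
       [-0.01175687,  0.68185962,  0.73138857]])}
top {'fovy': 47.679829517757994, 'cx': 281.2693297856788, 'cy': 204.70844839343127, 'eye': array([ 0.30479764, -0.01617159,  1.42804722]), 'orientation': array([[ 0.02713778,  0.98549683, -0.16750983],
       [-0.99962694,  0.02623688, -0.00758939],
       [-0.00308439,  0.1676533 ,  0.98584119]])}
{'time_s': 0.1, 'ee_pos': array([0.20926092, 0.53513328, 0.23057719]), 'ee_rot': array([[-9.31311099e-01,  3.64224201e-01, -6.07820200e-04],
       [ 3.64224705e-01,  9.31310004e-01, -1.42829717e-03],
       [ 4.58486377e-05, -1.55157214e-03, -9.99998795e-01]]), 'ft_force': array([-0.37155023,  0.32866797, -0.53398858]), 'opening': 1.0023935263685118}
```

View pics/side0.png

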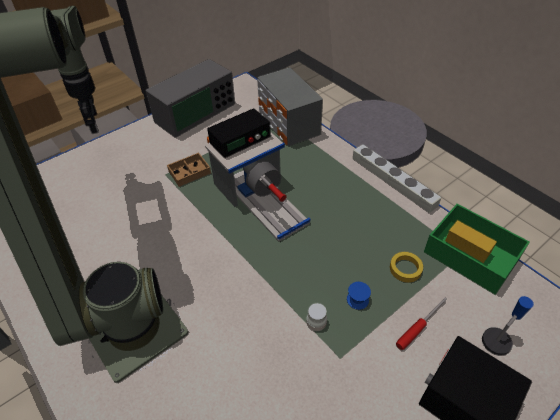

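View pics/top0.png

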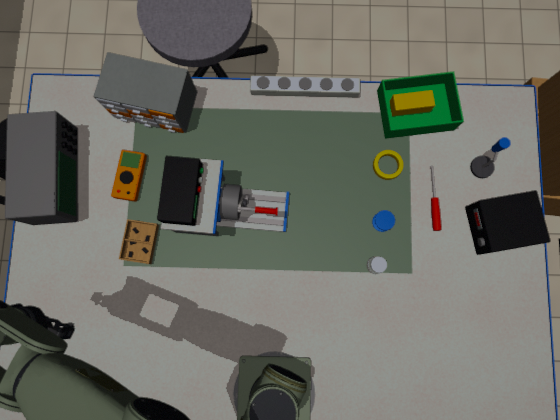

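Side: rig with its red handle near (277,193) and stop bar near (293,229). Top: handle at (265,211), stop at (287,211), riser edge at about (216,197). I'll zoom in on both.

```bash
cat > h.py <<'E'
from cell import *
import numpy as np, cv2
from scipy.optimize import least_squares
def K(c):
    f=210/np.tan(np.radians(c["fovy"]/2)); return f
def ray(n,u,v):
    c=calibration(n); d=np.array([(u-c["cx"])/K(c),-(v-c["cy"])/K(c),-1]); d=c["orientation"]@d; return c["eye"],d/np.linalg.norm(d)
def proj(n,p):
    c=calibration(n); q=c["orientation"].T@(np.asarray(p)-c["eye"]); return np.array([c["cx"]+K(c)*q[0]/-q[2],c["cy"]-K(c)*q[1]/-q[2]])
def onz(n,u,v,z):
    e,d=ray(n,u,v); return e+d*(z-e[2])/d[2]
def tri(s,t):
    (a,d),(b,g)=ray("side",*s),ray("top",*t)
    k=np.linalg.lstsq(np.c_[d,-g],b-a,rcond=None)[0]; p,q=a+k[0]*d,b+k[1]*g
    return (p+q)/2,np.linalg.norm(p-q)
E
python3 - <<'E'
import cv2,numpy as np
s=cv2.imread("pics/side0.png")[120:245,195:320]; t=cv2.imread("pics/top0.png")[150:245,150:300]
a=cv2.resize(s,(600,600),interpolation=cv2.INTER_CUBIC)
cv2.imwrite("pics/s0z.png",a)
cv2.imwrite("pics/t0z.png",cv2.resize(t,None,fx=5,fy=5,interpolation=cv2.INTER_CUBIC))
E
```

```text
(no output)
```

View pics/s0z.png

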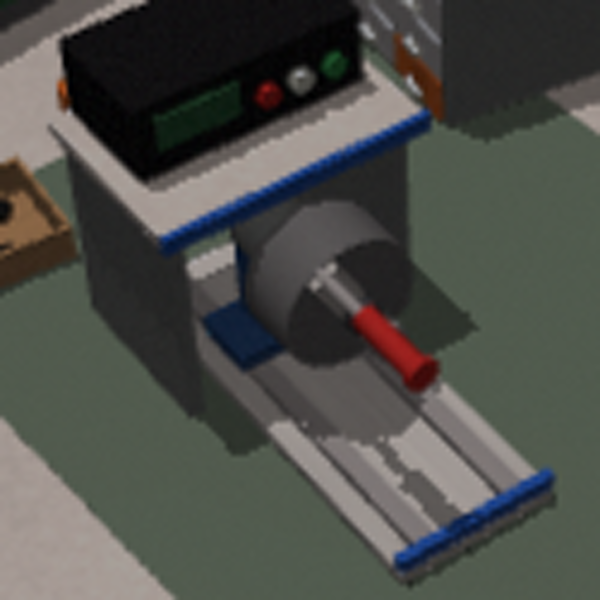

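View pics/t0z.png

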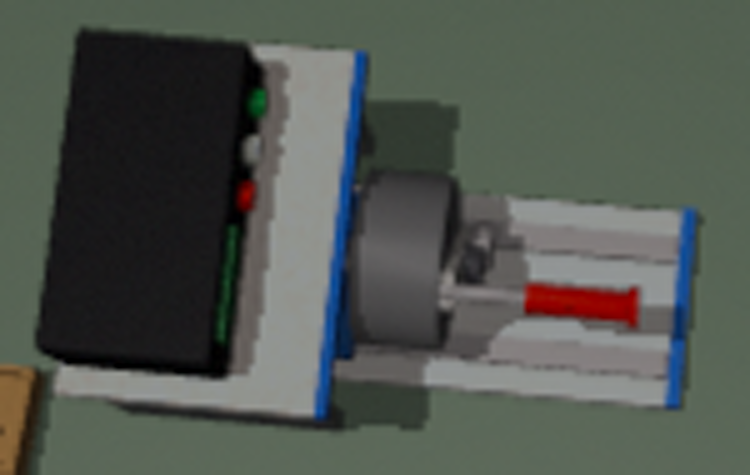

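Zoomed views. In the side crop the sleeve runs from (362,316) to (425,373) and the riser edge from (163,244) to (430,118). In the top crop the sleeve runs from (527,298) to (637,306), the riser edge from (321,415) to (361,55), and the stop from (690,212) to (674,405).

```bash
python3 - <<'E'
from h import *
S=lambda x,y:(195+(x+.5)/4.8-.5,120+(y+.5)/4.8-.5); T=lambda x,y:(150+(x+.5)/5-.5,150+(y+.5)/5-.5)
P={}
for n,s,t in [("rear",(362,316),(527,298)),("front",(425,373),(637,306)),("riserR(-x)",(163,246),(321,415)),("riserL",(430,120),(361,55)),("stop-x",(402,558),(674,405)),("stop+x",(548,478),(690,212))]:
    P[n],g=tri(S(*s),T(*t)); print(n,P[n].round(4),"gap",round(g,4))
r=P["riserL"]-P["riserR(-x)"]; st=P["stop+x"]-P["stop-x"]
print("len",np.linalg.norm(r),np.linalg.norm(st))
for v in(r,st,P["rear"]-P["front"]): print(np.degrees(np.arctan2(v[1],v[0])))
print("sleeve",np.linalg.norm(P["rear"]-P["front"]),"mid",(P["rear"]+P["front"])/2)
print("drum top pts z.155", onz("top",*T(450,180),.105),onz("top",*T(443,345),.105))
E
```

```text
rear [0.5086 0.0652 0.1444] gap 0.0001
front [0.5066 0.0044 0.1441] gap 0.002
riserR(-x) [0.4388 0.1709 0.1694] gap 0.0003
riserL [0.6384 0.1587 0.1673] gap 0.003
stop-x [ 0.4671 -0.0175  0.0224] gap 0.003
stop+x [ 0.5845 -0.0235  0.0157] gap 0.0005
len 0.19997354471849998 0.11773372935473499
-3.4893965360961974
-2.927702365731015
88.13915217996319
sleeve 0.06080508657587385 mid [0.50760115 0.03480596 0.144241  ]
drum top pts z.155 [0.5815579  0.11398378 0.105     ] [0.48679008 0.11395516 0.105     ]
```

Handle middle is about (0.508, 0.035, 0.144), with the axis at x≈0.530, so the rotor is at about -29°. Unit x heads about 86.7°. I'll go above the handle, raised to clear the PSU.

```bash
python3 -m inch '[[0,0,-35,0],[0,0,-70,0],[-29,-23,-70,4],[-58,-45,-70,9],[-86,-68,-70,13],[-115,-90,-70,18],[-144,-113,-70,23],[-173,-135,-70,27],[-202,-158,-70,32],[-230,-180,-70,36],[-259,-203,-70,41],[-288,-226,-70,45],[-317,-248,-70,50],[-346,-271,-70,55],[-375,-293,-70,60],[-404,-316,-70,65],[-433,-338,-70,69],[-461,-361,-70,72],[-461,-361,-70,72],[-461,-361,-70,72]]' 85 60
```

```text
time_s: 1.77
ee_pos: [0.5076, 0.03, 0.3005]
ee_rot: [[0.062, 0.998, -0.002], [0.998, -0.062, 0.0], [0.0, -0.002, -1.0]]
ft_force: [-0.3, -0.0, -1.0]
opening: 0.993
grasp_force: 0.0
```

```bash
python3 -m inch '[[0,0,35,0],[0,0,70,0],[0,0,105,0],[0,0,140,0],[0,0,160,0],[0,0,174,0],[0,0,174,0],[0,0,174,0]]' 60 && python3 - <<'E'
from h import *
a=camera("side")[120:245,195:320]; b=camera("top")[145:245,190:315]
cv2.imwrite("pics/g1.png",np.hstack([cv2.resize(x,(400,400),interpolation=2) for x in(a,b)])[:,:,::-1])
E
```

```text
time_s: 2.43
ee_pos: [0.5066, 0.0324, 0.1271]
ee_rot: [[0.057, 0.998, -0.002], [0.998, -0.057, 0.0], [0.0, -0.002, -1.0]]
ft_force: [-0.1, 0.6, 0.7]
opening: 0.705
grasp_force: 0.0
```

View pics/g1.png

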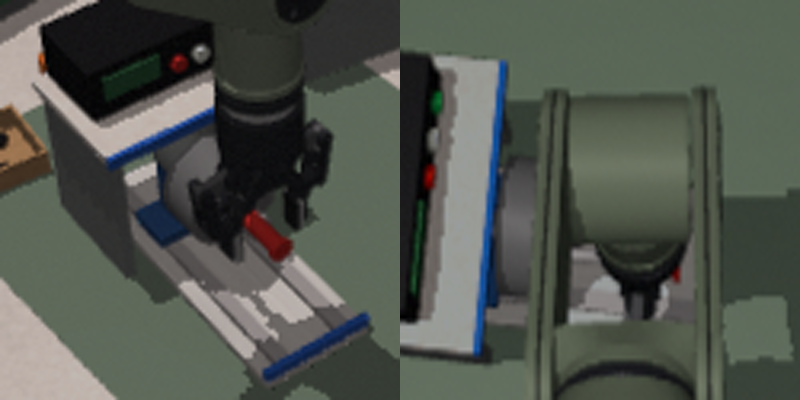

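The fingers straddle the red sleeve, which sits between the pads at about (262,240) in the left half. I'll close.

```bash
python3 -m inch '[[0,0,0,0],[0,0,0,0],[0,0,0,0],[0,0,0,0],[0,0,0,0],[0,0,0,0],[0,0,0,0],[0,0,0,0]]' 0 70
```

```text
time_s: 3.2
ee_pos: [0.5069, 0.0315, 0.1281]
ee_rot: [[0.059, 0.998, -0.0], [0.998, -0.059, 0.0], [0.0, -0.0, -1.0]]
ft_force: [-2.9, -0.1, 6.1]
opening: 0.19
grasp_force: 68.2
```

```bash
python3 -m inch '[[-3,0,0,0],[-8,0,0,0],[-15,0,0,0],[-23,0,0,0],[-31,0,0,0],[-39,0,0,0],[-47,0,0,0],[-55,0,0,0],[-55,0,0,0]]'; python3 -m inch '[[-8,0,0,0],[-16,0,0,0],[-24,0,0,0],[-32,0,0,0],[-40,0,0,0],[-48,0,0,0],[-54,0,0,0],[-58,0,0,0],[-60,0,0,0],[-60,0,0,0]]'
```

```text
time_s: 3.95
ee_pos: [0.5033, -0.0246, 0.128]
ee_rot: [[0.059, 0.998, -0.001], [0.998, -0.059, -0.001], [-0.001, -0.001, -1.0]]
ft_force: [-4.9, -2.9, 5.7]
opening: 0.185
grasp_force: 68.3
time_s: 4.78
ee_pos: [0.5008, -0.064, 0.1277]
ee_rot: [[0.071, 0.997, 0.0], [0.997, -0.071, 0.04], [0.039, -0.003, -0.999]]
ft_force: [5.4, 71.1, 7.2]
opening: 0.185
grasp_force: 68.7
```

A stop at 95 mm with 71 N pull; I'll relieve it and look.

```bash
python3 -m inch '[[8,0,0,0],[16,0,0,0],[17,0,0,0],[17,0,0,0]]' && python3 - <<'E'
from h import *
a=camera("side")[120:260,195:335]; b=camera("top")[145:270,200:325]
cv2.imwrite("pics/p1.png",np.hstack([cv2.resize(x,(400,400),interpolation=2) for x in(a,b)])[:,:,::-1])
E
```

```text
time_s: 5.12
ee_pos: [0.5009, -0.0634, 0.128]
ee_rot: [[0.059, 0.998, -0.001], [0.998, -0.059, 0.005], [0.005, -0.001, -1.0]]
ft_force: [-3.6, 9.4, 7.9]
opening: 0.184
grasp_force: 68.9
```

View pics/p1.png

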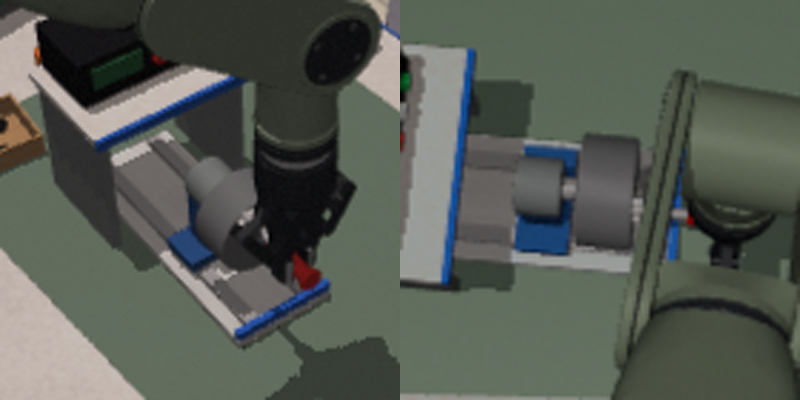

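The carriage is well out and the handle is still gripped. I'll check how far it actually travelled.

```bash
python3 - <<'E'
from h import *
print("drum front rim y before/after",onz("top",240,187,.15)[1],onz("top",272.5,190,.15)[1])
for z in (.02,.03): print("plate corner before/after",onz("side",246,196.2,z).round(3),onz("side",195+190/2.857,120+267/2.857,z).round(3), "stop L corner",onz("side",195+238/2.857,120+330/2.857,z).round(3))
E
```

```text
drum front rim y before/after 0.10829426353871137 0.01881922781698085
plate corner before/after [0.493 0.177 0.02 ] [0.486 0.086 0.02 ] stop L corner [ 0.47  -0.016  0.02 ]
plate corner before/after [0.488 0.169 0.03 ] [0.481 0.079 0.03 ] stop L corner [ 0.466 -0.022  0.03 ]
```

The hub moved about 93 mm and 70 N could not move the carriage further, so it's at its stop (it evidently began slightly out). Now I'll turn the crank, starting at about -30°, with a first 60° as a test and a light pull kept on.

```bash
(python3 -m inch '[[0,3.5,-1.8,0],[0,7.1,-3.3,0],[0,10.9,-4.5,0],[0,14.7,-5.3,0],[0,18.6,-5.8,0],[0,22.5,-6,0]]'; python3 -m inch '[[0,3.9,0.2,0],[0,7.8,0.7,0],[0,11.6,1.5,0],[0,15.4,2.7,0],[0,19,4.2,0],[0,22.5,6,0]]') | tee -a log.txt | grep -v -e rot -e open
```

```text
time_s: 5.72
ee_pos: [0.523, -0.0647, 0.133]
ft_force: [-2.3, 10.8, -1.2]
grasp_force: 68.3
time_s: 6.22
ee_pos: [0.5449, -0.0661, 0.1262]
ft_force: [-2.8, 9.5, -2.1]
grasp_force: 68.2
```

```bash
(python3 -m inch '[[0,3.3,2.1,0],[0,6.4,4.5,0],[0,9.3,7.2,0],[0,12,10.1,0],[0,14.4,13.2,0],[0,16.5,16.5,0]]'; python3 -m inch '[[0,1.8,3.5,0],[0,3.3,7.1,0],[0,4.5,10.9,0],[0,5.3,14.7,0],[0,5.8,18.6,0],[0,6,22.5,0]]'; python3 -m inch '[[0,-0.2,3.9,0],[0,-0.7,7.8,0],[0,-1.5,11.6,0],[0,-2.7,15.4,0],[0,-4.2,19,0],[0,-6,22.5,0]]') | tee -a log.txt | grep -v -e rot -e open
```

```text
time_s: 6.72
ee_pos: [0.5606, -0.0671, 0.1094]
ft_force: [-3.7, 9.7, -1.4]
grasp_force: 68.4
time_s: 7.22
ee_pos: [0.566, -0.0675, 0.0872]
ft_force: [-5.5, 9.3, 1.7]
grasp_force: 68.6
time_s: 7.72
ee_pos: [0.5601, -0.0671, 0.0655]
ft_force: [-7.6, 10.8, 7.1]
grasp_force: 69.1
```

```bash
(python3 -m inch '[[0,-2.1,3.3,0],[0,-4.5,6.4,0],[0,-7.2,9.3,0],[0,-10.1,12,0],[0,-13.2,14.4,0],[0,-16.5,16.5,0]]'; python3 -m inch '[[0,-3.5,1.8,0],[0,-7.1,3.3,0],[0,-10.9,4.5,0],[0,-14.7,5.3,0],[0,-18.6,5.8,0],[0,-22.5,6,0]]') | tee -a log.txt | grep -v -e rot -e open
```

```text
time_s: 8.22
ee_pos: [0.5464, -0.0662, 0.0506]
ft_force: [-1.9, 11.2, 13.0]
grasp_force: 69.5
time_s: 8.72
ee_pos: [0.5274, -0.0652, 0.0436]
ft_force: [8.4, 13.1, -5.8]
grasp_force: 68.3
```

```bash
(python3 -m inch '[[0,-3.9,-0.2,0],[0,-7.8,-0.7,0],[0,-11.6,-1.5,0],[0,-15.4,-2.7,0],[0,-19,-4.2,0],[0,-22.5,-6,0]]'; python3 -m inch '[[0,-3.3,-2.1,0],[0,-6.4,-4.5,0],[0,-9.3,-7.2,0],[0,-12,-10.1,0],[0,-14.4,-13.2,0],[0,-16.5,-16.5,0]]'; python3 -m inch '[[0,-1.8,-3.5,0],[0,-3.3,-7.1,0],[0,-4.5,-10.9,0],[0,-5.3,-14.7,0],[0,-5.8,-18.6,0],[0,-6,-22.5,0]]'; python3 -m inch '[[0,0.2,-3.9,0],[0,0.7,-7.8,0],[0,1.5,-11.6,0],[0,2.7,-15.4,0],[0,4.2,-19,0],[0,6,-22.5,0]]';python3 -m inch '[[0,2.1,-3.3,0],[0,4.5,-6.4,0],[0,7.2,-9.3,0],[0,10.1,-12,0],[0,13.2,-14.4,0],[0,16.5,-16.5,0]]') | tee -a log.txt | grep -v -e rot -e open
cat > fit.py <<'E'
import re,numpy as np
from scipy.optimize import least_squares
t=open("log.txt").read()
g=lambda k:np.array([eval(x) for x in re.findall(k+r": (\[[^\]]*\])",t)])
p,f=g("ee_pos"),g("ft_force")
# direction across the unit (tool y) heading -3.4 deg
c=np.radians(-3.4); ty=np.array([np.cos(c),np.sin(c),0])
Y,Z=p@ty,p[:,2]
r=least_squares(lambda v:np.hypot(Y-v[0],Z-v[1])-.045,[.525,.088]).x
print("centre",r,"resid mm",((np.hypot(Y-r[0],Z-r[1])-.045)*1e3).round(1))
th=np.unwrap(np.arctan2(Y-r[0],Z-r[1])); fy,fz=f@ty,f[:,2]+.8
s=np.sign(np.gradient(th)) 
Ft=-(fy*np.cos(th)-fz*np.sin(th)); Fr=fy*np.sin(th)+fz*np.cos(th)
for a,b,d in zip(np.degrees(th),Ft,Fr): print(round(a),round(b,1),round(d,1))
# push on handle Ft = Ff*s + A*sin(th+phi); heavy at rotor-fixed angle phi (0=handle side)
A=np.c_[s,np.sin(th),np.cos(th)]
w=np.linalg.lstsq(A,Ft,rcond=None)[0]; print("fric",w[0],"A",np.hypot(w[1],w[2]),"phi",np.degrees(np.arctan2(w[2],w[1])),"res",(Ft-A@w).round(1))
E
python3 fit.py
```

```text
time_s: 9.22
ee_pos: [0.5013, -0.0635, 0.0479]
ft_force: [3.6, 12.7, -10.0]
grasp_force: 68.5
time_s: 9.72
ee_pos: [0.4832, -0.0623, 0.0641]
ft_force: [0.9, 12.8, -9.5]
grasp_force: 68.7
time_s: 10.22
ee_pos: [0.4763, -0.0619, 0.0866]
ft_force: [-1.5, 12.4, -7.0]
grasp_force: 68.8
time_s: 10.72
ee_pos: [0.4814, -0.0622, 0.1091]
ft_force: [-4.8, 11.5, -4.2]
grasp_force: 69.1
time_s: 11.22
ee_pos: [0.4979, -0.0632, 0.1264]
ft_force: [-6.8, 10.4, 3.2]
grasp_force: 69.8
centre [0.52410377 0.08804296] resid mm [-0.  -0.1 -0.1 -0.1  0.   0.2 -0.1 -0.2 -0.  -0.   0.1 -0.1]
2 2.9 -0.5
32 2.2 -2.9
62 1.5 -4.0
91 2.4 -6.1
120 2.7 -11.1
146 5.6 -12.9
172 6.8 6.0
206 6.6 7.0
238 7.4 4.5
268 6.1 2.4
298 5.6 3.3
329 4.2 7.3
fric 4.543213692880175 A 2.776869290527655 phi -138.8464915488554 res [ 0.3  0.3 -0.3 -0.1 -0.9  0.7  0.8 -0.5  0.2 -0.6  0.   0.2]
```

A clear sinusoid: heavy side is about 41° ahead of the handle, so the target is about 139°. I'll turn back the other way to cancel friction bias.

```bash
(python3 -m inch '[[0,-3.3,2.1,0],[0,-6.4,4.5,0],[0,-9.3,7.2,0],[0,-12,10.1,0],[0,-14.4,13.2,0],[0,-16.5,16.5,0]]'
python3 -m inch '[[0,-1.8,3.5,0],[0,-3.3,7.1,0],[0,-4.5,10.9,0],[0,-5.3,14.7,0],[0,-5.8,18.6,0],[0,-6,22.5,0]]'
python3 -m inch '[[0,0.2,3.9,0],[0,0.7,7.8,0],[0,1.5,11.6,0],[0,2.7,15.4,0],[0,4.2,19,0],[0,6,22.5,0]]'
python3 -m inch '[[0,2.1,3.3,0],[0,4.5,6.4,0],[0,7.2,9.3,0],[0,10.1,12,0],[0,13.2,14.4,0],[0,16.5,16.5,0]]'
python3 -m inch '[[0,3.5,1.8,0],[0,7.1,3.3,0],[0,10.9,4.5,0],[0,14.7,5.3,0],[0,18.6,5.8,0],[0,22.5,6,0]]'
python3 -m inch '[[0,3.9,-0.2,0],[0,7.8,-0.7,0],[0,11.6,-1.5,0],[0,15.4,-2.7,0],[0,19,-4.2,0],[0,22.5,-6,0]]'
python3 -m inch '[[0,3.3,-2.1,0],[0,6.4,-4.5,0],[0,9.3,-7.2,0],[0,12,-10.1,0],[0,14.4,-13.2,0],[0,16.5,-16.5,0]]'
python3 -m inch '[[0,1.8,-3.5,0],[0,3.3,-7.1,0],[0,4.5,-10.9,0],[0,5.3,-14.7,0],[0,5.8,-18.6,0],[0,6,-22.5,0]]'
python3 -m inch '[[0,-0.2,-3.9,0],[0,-0.7,-7.8,0],[0,-1.5,-11.6,0],[0,-2.7,-15.4,0],[0,-4.2,-19,0],[0,-6,-22.5,0]]'
python3 -m inch '[[0,-2.1,-3.3,0],[0,-4.5,-6.4,0],[0,-7.2,-9.3,0],[0,-10.1,-12,0],[0,-13.2,-14.4,0],[0,-16.5,-16.5,0]]'
python3 -m inch '[[0,-3.5,-1.8,0],[0,-7.1,-3.3,0],[0,-10.9,-4.5,0],[0,-14.7,-5.3,0],[0,-18.6,-5.8,0],[0,-22.5,-6,0]]') >> log.txt
tail -6 log.txt; sed -i 's/^s=.*/s=np.sign(np.diff(th,prepend=th[0]-1))/' fit.py; python3 fit.py
```

```text
time_s: 16.72
ee_pos: [0.526, -0.0649, 0.1328]
ee_rot: [[0.061, 0.998, 0.005], [0.998, -0.061, 0.006], [0.006, 0.004, -1.0]]
ft_force: [6.2, 9.7, -5.2]
opening: 0.188
grasp_force: 69.1
centre [0.52409368 0.08804274] resid mm [-0.  -0.  -0.1 -0.1  0.   0.2 -0.1 -0.2 -0.  -0.   0.1 -0.1 -0.1  0.1
  0.  -0.   0.1  0.  -0.1 -0.1  0.   0.1  0. ]
2 2.9 -0.5
32 2.2 -2.9
62 1.5 -4.0
91 2.4 -6.1
120 2.7 -11.1
146 5.6 -12.9
172 6.8 6.0
206 6.6 7.0
238 7.4 4.5
268 6.1 2.4
298 5.6 3.3
329 4.2 7.3
301 -4.4 9.8
269 -2.6 4.3
239 -2.8 3.4
208 -2.0 1.3
178 -2.5 -5.5
150 -3.4 -8.5
122 -4.9 -3.6
92 -6.6 -2.6
63 -6.4 -4.2
34 -7.9 -6.2
6 -6.1 -3.8
fric 4.542732241047363 A 2.641323503062683 phi -134.73763503011597 res [ 0.3  0.2 -0.5 -0.3 -1.1  0.5  0.7 -0.4  0.3 -0.3  0.3  0.3 -0.5  0.1
 -0.8 -0.   0.3  0.4  0.2 -0.3  0.7 -0.7  0.6]
```

Both directions agree: heavy side is about 45° ahead of the handle, so handle target is 135°.

```bash
python3 -m inch '[[0,7.8,0.7,0],[0,15.4,2.7,0],[0,22.5,6,0],[0,28.9,10.5,0],[0,34.5,16.1,0],[0,39,22.5,0],[0,42.3,29.6,0],[0,44.3,37.2,0],[0,45,45,0],[0,44.3,52.8,0],[0,42.3,60.4,0],[0,39,67.5,0],[0,36.4,71.5,0],[0,33.4,75.1,0],[0,30.7,77.9,0],[0,30.7,77.9,0],[0,30.7,77.9,0],[0,30.7,77.9,0],[0,30.7,77.9,0]]' >>log.txt; tail -6 log.txt; python3 fit.py | grep -B1 fric
python3 - <<'E'
from h import *
a=camera("side")[120:260,195:335]; b=camera("top")[145:270,200:325]
cv2.imwrite("pics/f1.png",np.hstack([cv2.resize(x,(400,400),interpolation=2) for x in(a,b)])[:,:,::-1])
E
```

```text
time_s: 18.3
ee_pos: [0.5521, -0.0666, 0.0554]
ee_rot: [[0.06, 0.998, -0.005], [0.998, -0.06, 0.005], [0.005, -0.006, -1.0]]
ft_force: [-4.9, 11.3, 5.9]
opening: 0.184
grasp_force: 70.2
136 0.6 -8.7
fric 4.37479437072022 A 2.6382384495307423 phi -141.95614943323014 res [ 0.3  0.3 -0.3  0.1 -0.7  1.   1.1 -0.1  0.4 -0.4  0.1  0.2 -1.  -0.3
```

View pics/f1.png

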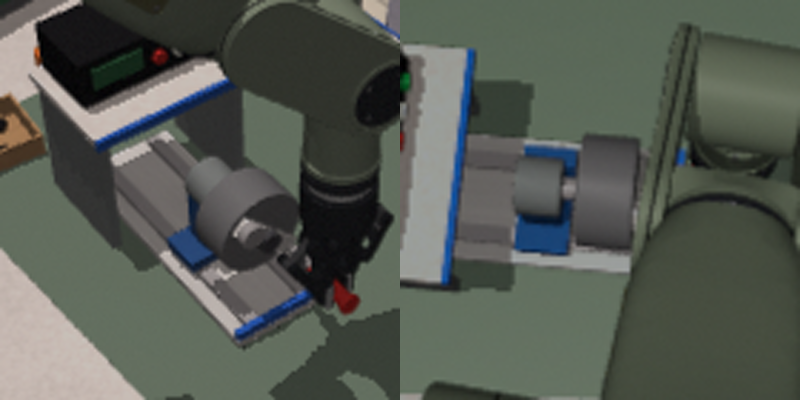

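The handle is gripped at lower right, the rotor is at 136°, and the drum is where it was after the pull. The hub sits about 40 mm behind the base's front end and won't move further, which matches fully out.

```bash
python3 -c "
from cell import *
print(job_done())"
```

```text
the job is handed in; nothing more can be done
None
```

I drew the carriage out to its stop and turned the crank to 136°, which puts the heavy side straight down to within about 5° by my fit; the handle is still gripped with a light outward pull, and the job is handed in.

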